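# Bring the rail-hung heat lamp to rest over the circuit board

## Robot

A 6-joint arm with a two-finger parallel gripper is mounted at the origin on the work surface. World frame = base frame: x ahead of the robot, y to its left, z up, the work surface at z = 0. Lengths are in mm, angles in rad, forces in N, time in s.
With the tool pointing down it reaches from about 275 to 850 mm from the base axis. Payload 19 kg.
Tool frame: the origin (TCP) lies at the very end of the fingers, on their centre line; the grasp point (between the pads) lies 19 mm behind it; z points along the fingers, y is the line along which they close (so a half turn about z gives the same grasp; the last joint's range is limited). The gripper opens to 85 mm and grips with 20 to 120 N. Pads are 22 mm wide; open, the fingers measure 114 mm over their backs; the gripper's body (76 mm by 85 mm) begins 54 mm behind the grasp point. The pads swing forward as they close: fully open they stand 13 mm farther back than shut.
Start: joints at [-1.463, 0.15, 1.437, -0, 1.554, -0.134], TCP at [137.66, -558.247, 231.267] pointing down, gripper open.
Joint ranges: [-2.8, 2.8], [-0.68, 2.1], [0.12, 2.68], [-1.39, 4.53], [0.16, 2.79], [-2.81, 2.81]. Speed limits (rad/s): [1.89, 1.89, 2.22, 3.01, 3.01, 3.01].

## Interface

Orientations are given as [roll, pitch, yaw] about the fixed x, y, z axes, in that order (R = Rz(yaw) Ry(pitch) Rx(roll)).
In Python, from cell import manip, optics gives the robot as it stands. The module is installed in compiled form; this text tells all that it offers.
- The arm moves only by the shell command python3 -m pendant 'ROWS' [FORCE]. ROWS is JSON, one flat list of numbers, 5 for each row, row after row: the opening, from 0 (shut) to 1 (fully open), then the shift along the tool's x, y, z in units of 40 mm (1.0 is 40 mm), then the turn about the tool's z in units of 5 degrees (1.0 is 5 degrees). In form: [grip, x, y, z, turn, grip, x, y, z, turn, ...]. A call has 1 to 20 rows; each row is the pose to reach, as a shift and turn from the pose commanded when the call began, along the tool's axes at that moment; what a row does not reach only later rows make up. A row lasts 1/12 s, in which the tool goes at most 41.7 mm and 7.16 degrees, less where a joint would pass 70% of its speed; a pose out of reach is approached as far as the arm can. A call with a gripper value outside its range is refused whole. The fingers move at their own pace and stop on an object; FORCE is the grip in N (left out, the last holds). Time passes only in rows, so rows that repeat a pose let the fingers close. It gives the time, the measured TCP pose, the force, the opening and the grip force at its end, in the units of the state.
- manip.state(): the state, without advancing time (a new reading comes with each control period).
- optics.get_image(name): name is "scene" or "top"; returns the picture (480x640x3 uint8, blue, green, red); there is no depth.
- optics.camera_params(name): a dict with "intrinsics" (3x3 intrinsics, pixels), "k1" (the pictures are not rectified: a ray, as slopes to the right and down, at radius r is drawn at 1 + k1 r^2 times it, then the intrinsics apply), "rvec" (rotation vector, rad) and "tvec" (3), from world to camera coordinates, as OpenCV has them. Camera axes: x right, y down, z forward; pixel columns grow to the right and rows downward; lengths in mm; the calibration is good to about 2 mm. A picture is of the moment at which its call begins. camera_params takes no time and is no camera call.
- manip.close_job(): hands the job in; it is judged then, once.
The state is a dict: "time": time; "joints": joint angles; "dq": joint speeds; "joint_torque": joint torques, N m; "tool_pos": TCP position; "tcp_rot": TCP orientation; "ft_force": force on the tool from outside, world axes, zero at the start; "moment": the same for the moment, N m; "opening": finger opening in mm; "grasp_force": force on a finger pad.
Only numpy, scipy, OpenCV 4.12 (cv2) and the standard library are available. Lean on these libraries where they do the work, as an engineer would, in place of code of your own. Each camera call takes 0.05 s, during which the arm holds its last target. There are 200 camera calls.

## Task

On the repair bench a counterweighted infrared lamp hangs from a trolley on a rail, held aslant by a bolt. Take the bolt's upright black handle, pull the bolt fully out so that the lamp swings free, run the trolley along the rail with the same handle until the lamp is centred over the large chip of the circuit board, and by steering the trolley still the swing so that the lamp hangs plumb and practically motionless there for several seconds; then let go and leave it like that with the bolt out. Steer only by the handle: once it swings, nothing may touch the lamp, its arm or its counterweight, and it must never swing out beyond about 30 degrees.

Things in the scene. Friction and masses are not known exactly. Their poses are not given: they have to be found in the camera images.
- rail: Aluminium rail bar 22 x 30 mm on two grey stands 770 mm apart, fixed. Origin on the bench under the bar's middle; y axis along the bar, x axis level across it, away from the robot; bar centre at z = 270 mm. The lamp swings in the plane x = +60 mm beyond the bar; the handle is on the robot's side.
- trolley (a joint): Travel of the trolley along the rail in m: 0 with the lamp's pivot at the rail's middle, growing to the rail's +y; stops at -0.31 and +0.31. About 1 N of friction; it does not roll by itself. The lamp's pivot is on the trolley, at (60 mm, travel, 270 mm) in the rail's frame.
- bolt (a joint): Travel of the bolt in m: 0 in (start), 0.04 fully out at its stop; pulled square to the rail towards the robot (the rail's -x), about 2 N of friction, stays where it is left. In, it holds the lamp's arm off plumb; the arm comes free at a travel of about 0.02 and swings at once.
- handle_grip (a point): Grip point on the bolt's upright black handle, a square post 24 x 24 mm with sides square to the rail, top at 335 mm; this point is 310 mm above the bench, in the rail's frame at x = -85 mm minus bolt travel, y = trolley travel + 15 mm. Grip it from above, closing along the rail; both sides are free. Sideways it is solid with the trolley.
- swing_arm (a joint): Lamp arm's angle from plumb in rad, + when the lamp is to the rail's +y; about +0.35 at the start (held by the bolt), stops +-0.6. Once free it swings for minutes, hardly damped. Nominal period 2.0 s, up to 7 percent off: angle'' = -(2 pi/period)^2 (angle + a/9.81), a = trolley acceleration to the rail's +y in m/s^2.
- lamp_mid (a point): Middle of the underside of the lamp head, a bell-shaped aluminium shade 96 mm across and 78 mm high; 185 mm below the pivot along the arm, so 85 mm above the bench when plumb.
- lamp_head: The lamp head itself, 0.50 kg: origin as lamp_mid, z axis along the 10 mm arm to the pivot. Above the pivot the arm goes on to its counterweight, a steel cylinder of 0.52 kg, 44 mm across, 94 to 136 mm above the pivot (top 406 mm above the bench).
- chip (a point): Middle of the top of the large square black chip (32 x 32 mm) at the centre of the green circuit board (114 x 130 mm) in its fixed low holder (150 x 140 mm), 32 mm above the bench. It is under the swing plane (within 3 mm), 130 to 190 mm to one side of the rail's middle; a divided parts tray of that footprint is on the other.
There are look-alikes about, which are no part of the job. What is shaped like the part that bears chip but purple or white is not meant.

How it is judged:
By the outcome, as a careful person would: the job done as asked, in the order asked, and still so for the second after the job is handed in, with the robot touching nothing.
It also fails if it takes over 51 s, if anything falls off the work surface, if the arm or the gripper's body presses on something with over 40 N, if the wrist force passes 120 N, or if a joint passes its speed limit or range.

## Working session

There is one attempt and no reset: what is moved stays moved. The work goes in short steps, Python scripts to look and compute and a shell command to move; the robot and the scene stay as the last step left them, time stands still between calls to the robot, and variables do not carry over. Pictures are saved under pics/ and viewed, at most 10 in all, crops included, and the job is handed in when it is done.

```bash
mkdir -p pics
cat > h.py <<'E'
import numpy as np, cv2
from cell import manip, optics
def P(n):
    p=optics.camera_params(n); K=np.array(p["intrinsics"],float); k=p["k1"]; k=float(np.ravel(k)[0])
    return K,np.array([k,0,0,0.]),np.array(p["rvec"],float),np.array(p["tvec"],float)
def ray(n,uv):
    K,d,r,t=P(n); R=cv2.Rodrigues(r)[0]
    q=cv2.undistortPoints(np.array([[uv]],float),K,d)[0,0]
    return -R.T@t.ravel(), R.T@np.array([q[0],q[1],1.])
def atz(n,uv,z):
    c,v=ray(n,uv); return c+v*(z-c[2])/v[2]
def tri(o):
    A=np.zeros((3,3));b=np.zeros(3)
    for n,uv in o:
        c,v=ray(n,uv);v=v/np.linalg.norm(v);M=np.eye(3)-np.outer(v,v);A+=M;b+=M@c
    x=np.linalg.solve(A,b); return x
def proj(n,X):
    K,d,r,t=P(n); return cv2.projectPoints(np.array(X,float).reshape(-1,1,3),r,t,K,d)[0][:,0]
E
python3 - <<'E'
from h import *
for n in("scene","top"):
    cv2.imwrite(f"pics/{n}0.png",optics.get_image(n)); K,d,r,t=P(n); print(n,K.tolist(),d[0],ray(n,(320,240)))
s=manip.state();print({k:np.round(v,3).tolist() for k,v in s.items()})
E
```

```text
scene [[496.4559133876158, 0.0, 324.96006141355485], [0.0, 496.4559133876158, 241.3470638771247], [0.0, 0.0, 1.0]] -0.07255050118075264 (array([ 783.62709819, -564.94929688,  941.04128238]), array([-0.25624016,  0.58393123, -0.77037165]))
top [[479.32870472199806, 0.0, 326.53410954880985], [0.0, 479.32870472199806, 237.66465985679704], [0.0, 0.0, 1.0]] -0.07515205041149889 (array([503.88282664,  28.67230441, 901.03920017]), array([ 0.06904974, -0.04032411, -0.99690304]))
{'time': 0.1, 'joints': [-1.463, 0.151, 1.438, -0.0, 1.554, -0.134], 'dq': [-0.002, -0.001, -0.001, -0.001, 0.001, 0.0], 'joint_torque': [0.004, -71.438, -57.179, -0.0, 0.007, -0.0], 'tool_pos': [137.658, -558.065, 230.733], 'tcp_rot': [-3.14, -0.0, 0.242], 'ft_force': [-0.916, 0.381, 0.3], 'moment': [0.05, 0.017, -0.06], 'grasp_force': 0.0, 'opening': 85.142}
```

View pics/scene0.png

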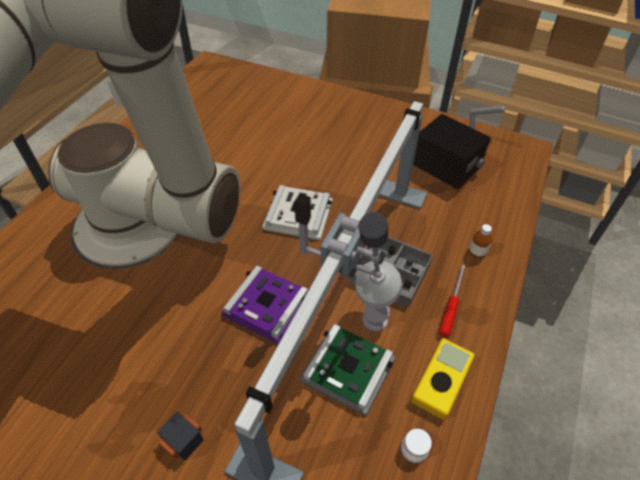

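View pics/top0.png

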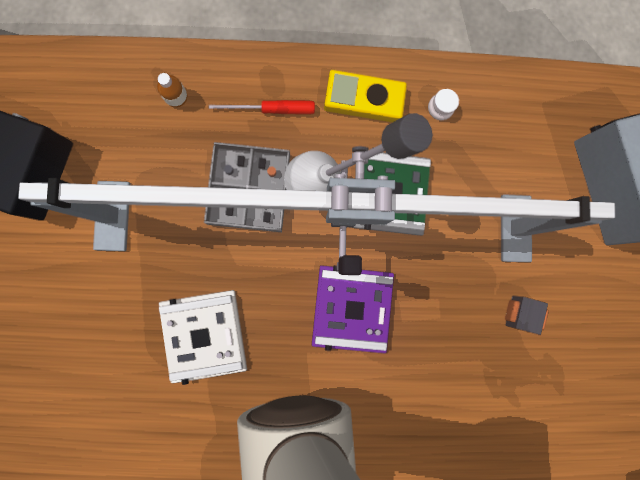

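The top view shows the rail from (20,190) to (613,210), the handle at (349,265) and the lamp shade at (312,172). There are three boards: green (scene 348,365; top ~395,195), purple (scene 267,298; top 355,310) and white (scene 300,210; top 201,338). The green one fits: it lies under the swing plane, opposite the tray. The other two are look-alikes, off the plane and the wrong colour. I'll confirm with enlarged crops.

Run:
```python
from h import *
a=cv2.imread("pics/scene0.png");b=cv2.imread("pics/top0.png")
def c(i,u,v,w,h): return cv2.resize(i[v:v+h,u:u+w],(400,300),interpolation=cv2.INTER_CUBIC)
cv2.imwrite("pics/crops.png",np.vstack([np.hstack([c(a,290,310,120,90),c(b,350,140,100,75)]),np.hstack([c(a,280,180,100,75),c(b,310,225,80,60)])]))
```

```text
(no output)
```

View pics/crops.png

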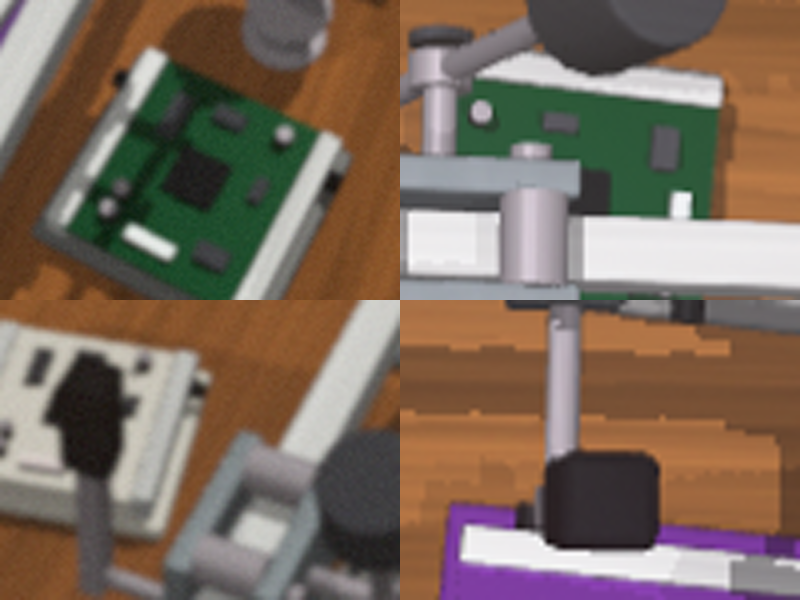

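The crops confirm the green board. Its chip is at scene (348.8,363.7), and in the top view its right edge is at u≈402 and its upper edge at v≈182.5. The handle's top is at top (350.4,265) and scene ≈(303.7,199).

Run:
```python
from h import *
b=cv2.imread("pics/top0.png").astype(int)
L=[];
for u in list(range(70,200,10))+list(range(430,570,10)):
    col=b[170:225,u]; m=(col.min(1)>190)
    v=np.where(m)[0]+170
    if len(v)>5: L.append((u,v.min()-.5,v.max()+.5))
L=np.array(L);print(L[::4])
for z in(285,):
  for j in(1,2):
    X=np.array([atz("top",(l[0],l[j]),z) for l in L]); p=np.polyfit(X[:,1],X[:,0],1);r=X[:,0]-np.polyval(p,X[:,1])
    print(z,p,"std",r.std(),"yaw",-np.arctan(p[0]))
e=[atz("top",q,285) for q in((20,190),(613.5,210))];print("ends",e,(e[0]+e[1])/2,np.linalg.norm(e[0]-e[1]))
# rail end in scene
print("chip",atz("scene",(348.8,363.7),32))
print("chip corner top: ",atz("top",(402.3,182.5),32), "white-green board corners top",atz("top",(431,158),25))
h=tri([("scene",(303.7,199)),("top",(350.4,265))]);print("handle tri",h, atz("top",(350.4,265),335),atz("scene",(303.7,199),335))
```

```text
[[ 70.  183.5 199.5]
 [110.  184.5 200.5]
 [150.  185.5 201.5]
 [190.  187.5 202.5]
 [460.  196.5 211.5]
 [500.  197.5 212.5]
 [540.  199.5 214.5]]
285 [-2.77617099e-03  6.10156576e+02] std 0.40165387225375593 yaw 0.002776163857727565
285 [-3.62438525e-03  5.89739155e+02] std 0.38546765702743097 yaw 0.0036243693806118356
ends [array([598.89345024, 395.19912899, 285.        ]), array([ 601.07889017, -400.76798311,  285.        ])] [599.98617021  -2.78442706 285.        ] 795.9701123114603
chip [ 663.74735712 -142.17646609   32.        ]
chip corner top:  [ 676.0301449  -156.27704637   32.        ] white-green board corners top [ 726.75305422 -212.23783116   25.        ]
handle tri [516.0948711  -30.96848992 330.11297961] [514.57194794 -31.12008394 335.        ] [519.67354178 -34.61936386 335.        ]
```

```bash
cat >> h.py <<'E'
PX,PZ=660.,270.
def outline(n,py,th,off=0):
    a=np.linspace(0,2*np.pi,40,endpoint=False); ax=np.array([0,-np.sin(th),np.cos(th)]); ey=np.array([0,np.cos(th),np.sin(th)])
    pts=[]
    for h in(94,136): pts+= [np.array([PX,py,PZ])+ax*h+22*(np.cos(t)*np.array([1,0,0])+np.sin(t)*ey) for t in a]
    q=proj(n,pts).astype(np.float32); return cv2.convexHull(q)[:,0]
def score(n,im,py,th):
    H=outline(n,py,th); c=H.mean(0)
    # dense contour
    P2=np.vstack([H,H[:1]]); s=np.r_[0,np.cumsum(np.linalg.norm(np.diff(P2,axis=0),axis=1))]
    u=np.linspace(0,s[-1],120,endpoint=False); x=np.interp(u,s,P2[:,0]);y=np.interp(u,s,P2[:,1])
    tx,ty=np.gradient(x),np.gradient(y); L=np.hypot(tx,ty)+1e-9; nx,ny=ty/L,-tx/L
    sg=np.sign(np.sum(nx*(x-c[0])+ny*(y-c[1]))); nx*=sg;ny*=sg
    f=lambda d: cv2.remap(im,(x+d*nx).astype(np.float32)[None],(y+d*ny).astype(np.float32)[None],cv2.INTER_LINEAR)[0]
    g=np.minimum(np.linalg.norm(f(1.5)-f(-1.5),axis=1),60).mean()
    m=np.zeros(im.shape[:2],np.uint8); cv2.fillConvexPoly(m,np.round(H).astype(int),1)
    px=im[m>0]; dark=(np.abs(px-COL[n]).max(1)<28).mean()
    return g+60*dark
COL={"scene":np.array([58,56,57.]),"top":np.array([58,56,57.])}
def theta(n,im,py,lo=-.6,hi=.6):
    im=cv2.GaussianBlur(im,(3,3),0).astype(np.float32)
    T=np.arange(lo,hi,.02); S=[score(n,im,py,t) for t in T]; b=T[int(np.argmax(S))]
    T=np.arange(b-.03,b+.031,.003); S=np.array([score(n,im,py,t) for t in T]); w=S-np.sort(S)[-9]; w=np.clip(w,0,None)
    return float((w*T).sum()/w.sum()), float(S.max())
E
python3 - <<'E'
import h; from h import *
I={n:cv2.imread(f"pics/{n}0.png") for n in("scene","top")}
print("cols",I["top"][130:142:4,400:412:4].reshape(-1,3).mean(0),I["scene"][225:240,366:380].reshape(-1,3).mean(0))
COL["top"]=I["top"][130:142,400:412].reshape(-1,3).mean(0);COL["scene"]=I["scene"][225:240,366:380].reshape(-1,3).mean(0)
for py in(-56,-46,-36):
    print(py,theta("top",I["top"],py),theta("scene",I["scene"],py))
out=[]
for n in I:
    j=I[n].copy(); t=theta(n,I[n],-46)[0]; cv2.polylines(j,[np.round(outline(n,-46,t)).astype(int)],True,(0,0,255),1)
    o=proj(n,[[515,-31,335],[660,-46,270],[660,-46+185*np.sin(.35),270-185*np.cos(.35)],[660,-141,32]])
    for p in o: cv2.circle(j,tuple(np.round(p).astype(int)),2,(0,255,255),-1)
    c=np.array([(400,150),(340,270)][n=="scene"]) ; c=o.mean(0).astype(int); out.append(cv2.resize(j[c[1]-100:c[1]+100,c[0]-67:c[0]+67],(400,600)))
cv2.imwrite("pics/ov.png",np.hstack(out))
E
```

```text
cols [84.22222222 80.22222222 83.77777778] [60.45714286 57.98095238 59.04761905]
-56 (0.25731628138540524, 105.14339328819597) (0.2962289768718091, 102.04086821499446)
-46 (0.35500958173679636, 106.97053101344139) (0.36691977238402085, 104.04260255460099)
-36 (0.4495436115331438, 96.86874811615985) (0.4323495298972564, 104.40021126970933)
```

View pics/ov.png

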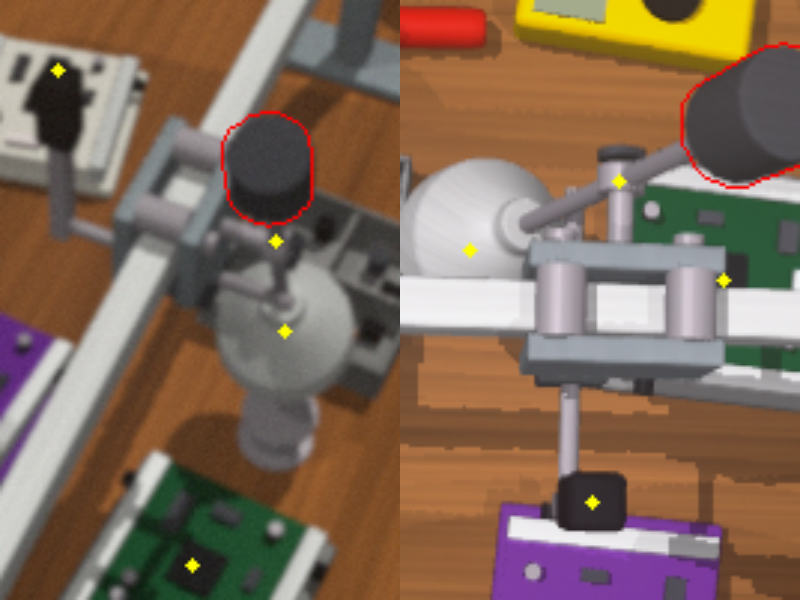

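```bash
python3 -m pendant '[1,0,0,-1,0, 1,0,0,-2,0, 1,0,0,-3.72,0, 1,12.32,-10.54,-3.72,2.73, 1,12.32,-10.54,-3.72,2.73, 1,12.32,-10.54,-3.72,2.73, 1,12.32,-10.54,-3.72,2.73, 1,12.32,-10.54,-3.72,2.73, 1,12.32,-10.54,-3.72,2.73, 1,12.32,-10.54,-3.72,2.73, 1,12.32,-10.54,-3.72,2.73, 1,12.32,-10.54,-3.72,2.73, 1,12.32,-10.54,-3.72,2.73, 1,12.32,-10.54,-3.72,2.73, 1,12.32,-10.54,-3.72,2.73, 1,12.32,-10.54,-3.72,2.73, 1,12.32,-10.54,-3.72,2.73, 1,12.32,-10.54,-3.72,2.73, 1,12.32,-10.54,-3.72,2.73, 1,12.32,-10.54,-3.72,2.73]' 80
python3 - <<'E'
from h import *
s=manip.state();print(s["time"],s["tool_pos"],s["tcp_rot"],s["dq"])
for z in(0,40,80,120): X=atz("scene",(376,322),z);print(z,X,proj("top",X))
E
```

```text
time: 1.77
tool_pos: [517.0, -27.3, 379.2]
tcp_rot: [-3.14, 0.001, 0.008]
ft_force: [-0.3, 0.5, -0.8]
opening: 85.3
grasp_force: 0.0
1.7667 [516.98641269 -27.31201845 379.22532306] [-3.14027178e+00  1.18479794e-03  7.61271968e-03] [-0.07319542 -0.03711542  0.04204061 -0.02062996  0.00610285 -0.08097145]
0 [676.40227178 -11.97028566   0.        ] [[323.90095754 182.43248139]]
40 [680.95998156 -35.47526983  40.        ] [[337.9330324 176.369288 ]]
80 [685.51769134 -58.980254    80.        ] [[353.23533927 169.76712555]]
120 [690.07540113 -82.48523818 120.        ] [[369.97882077 162.55505429]]
```

```bash
python3 -m pendant '[1,0,0,0.7,0, 1,0,0,1.4,0, 0.8,0,0,2,0, 0.6,0,0,2.22,0, 0,0,0,2.22,0, 0,0,0,2.22,0, 0,0,0,2.22,0, 0,0,0,2.22,0, 0,0,0,2.22,0, 0,0,0,2.22,0, 0,0,0,2.22,0, 0,0,0,2.22,0]' 80
python3 - <<'E'
from h import *
I=optics.get_image("top"); J=optics.get_image("scene")
cv2.imwrite("pics/g.png",np.hstack([cv2.resize(I[120:345,240:440],(400,450)),cv2.resize(J[130:355,230:430],(400,450))]))
s=manip.state();print(s["time"],s["tool_pos"],s["tcp_rot"],s["opening"],s["grasp_force"],s["ft_force"])
E
```

```text
time: 2.77
tool_pos: [515.5, -31.1, 293.2]
tcp_rot: [3.141, -0.002, 0.003]
ft_force: [-2.3, -0.0, 6.8]
opening: 23.0
grasp_force: 78.3
2.8667 [515.53397099 -31.13468246 293.23290354] [ 3.14100103e+00 -2.57147616e-03  3.40268503e-03] 23.536915231297336 78.29011559486389 [-2.46135234 -0.59774407  6.83721607]
```

View pics/g.png

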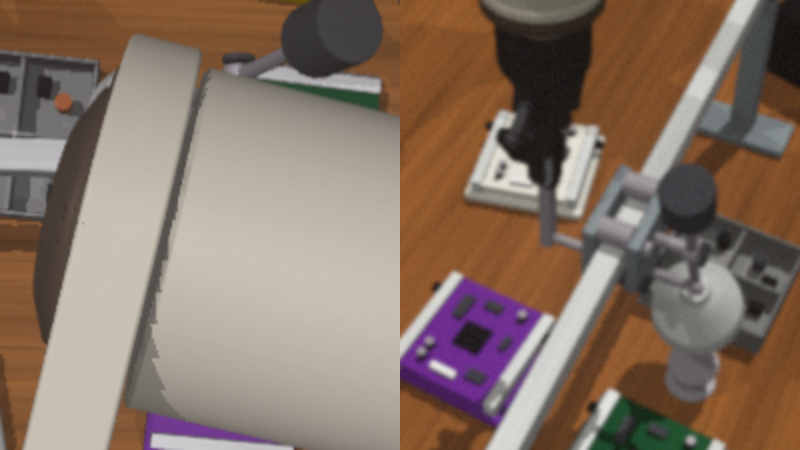

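The handle is held square: opening 23.5 mm, pads at 78 N. The scene view shows the fingers on the black handle and the counterweight and lamp in plain sight. Next I pull the bolt and log the swing.

```bash
cat > meas.py <<'E'
import sys,pickle,os,h; from h import *
from scipy.optimize import curve_fit
COL["scene"]=np.array([60.,58,59])
n=int(sys.argv[1]); F=[]
for i in range(n):
    t=manip.state()["time"]; F.append((t,optics.get_image("scene")))
s=manip.state(); py=s["tool_pos"][1]-15
D=[(t,)+theta("scene",f,py) for t,f in F]
pickle.dump((py,D),open(f"log{D[0][0]:.2f}.pkl","wb")); cv2.imwrite("pics/last.png",F[-1][1])
t=np.array([d[0] for d in D]);y=np.array([d[1] for d in D])
print("th",np.round(y,3),"minscore",min(d[2] for d in D))
T0=float(sys.argv[2]) if len(sys.argv)>2 else None; c0=float(sys.argv[3]) if len(sys.argv)>3 else None
tt=t-s["time"]
f=lambda x,A,B,c=0,T=2.: c+A*np.cos(2*np.pi*x/T)+B*np.sin(2*np.pi*x/T)
if T0 is None: p,cv=curve_fit(f,tt,y,[.3,0,0,2])
elif c0 is None: p,cv=curve_fit(lambda x,A,B,c:f(x,A,B,c,T0),tt,y,[.1,0,0])
else: p,cv=curve_fit(lambda x,A,B:f(x,A,B,c0,T0),tt,y,[.1,0])
q=dict(zip("ABcT",p)); T=q.get("T",T0); w=2*np.pi/T
print("now t=%.3f py=%.1f"%(s["time"],py),"A,B,c,T",p.round(4),"+-",np.sqrt(np.diag(cv)).round(4),"amp",np.hypot(p[0],p[1]).round(4),"rms",np.std(y-f(tt,p[0],p[1],q.get("c",c0 or 0),T)).round(4))
print("tool",s["tool_pos"],s["tcp_rot"],"op",s["opening"],s["ft_force"])
print("angle+ max in %.3f s"%((np.arctan2(p[1],p[0])/w)%T))
E
python3 -m pendant '[0,-0.12,0,0,0, 0,-0.24,0,0,0, 0,-0.38,0,0,0, 0,-0.55,0,0,0, 0,-0.72,0,0,0, 0,-0.89,0,0,0, 0,-1.01,0,0,0, 0,-1.01,0,0,0, 0,-1.01,0,0,0, 0,-1.01,0,0,0]'
python3 meas.py 24
```

```text
time: 3.7
tool_pos: [475.5, -31.2, 293.1]
tcp_rot: [3.141, -0.003, 0.004]
ft_force: [2.2, 0.9, 8.9]
opening: 23.0
grasp_force: 81.3
th [-0.141 -0.213 -0.243 -0.276 -0.311 -0.33  -0.339 -0.35  -0.343 -0.331
 -0.322 -0.28  -0.246 -0.215 -0.147 -0.104 -0.041  0.015  0.068  0.101
  0.14   0.216  0.255  0.29 ] minscore 101.33128161289444
now t=4.900 py=-46.2 A,B,c,T [ 0.3149  0.1458 -0.002   1.9671] +- [0.0035 0.0233 0.0102 0.0472] amp 0.347 rms 0.0085
tool [475.47215401 -31.16887676 293.14860707] [ 3.14110412 -0.00326994  0.00363099] op 23.005456732763577 [1.4344044  0.09527982 7.26764984]
angle+ max in 0.136 s
```

```bash
cat > joint.py <<'E'
import sys,pickle; from h import *
from scipy.optimize import curve_fit
D=[d for f in sys.argv[1:] for d in pickle.load(open(f,"rb"))[1]]
t=np.array([d[0] for d in D]);y=np.array([d[1] for d in D]);s=t.max()+.05
f=lambda x,A,B,c,T: c+A*np.cos(2*np.pi*(x-s)/T)+B*np.sin(2*np.pi*(x-s)/T)
p,cv=curve_fit(f,t,y,[.3,0,0,2]);print("t0",s,p.round(4),np.sqrt(np.diag(cv)).round(4),"+max in",(np.arctan2(p[1],p[0])*p[3]/2/np.pi)%p[3])
E
python3 meas.py 8 1.967 -.002; python3 joint.py log*.pkl
```

```text
th [0.317 0.336 0.346 0.347 0.339 0.322 0.298 0.267] minscore 102.03081211290862
now t=5.300 py=-46.2 A,B,c,T [ 0.2289 -0.264 ] +- [0.0004 0.0005] amp 0.3495 rms 0.0005
tool [475.45730656 -31.19728983 293.15168368] [ 3.1410773  -0.00324099  0.00356112] op 23.247623875329452 [1.15294767 0.94283776 8.56176803]
angle+ max in 1.699 s
t0 5.3 [ 2.308e-01 -2.603e-01 -1.500e-03  1.966e+00] [0.0044 0.0043 0.0016 0.0104] +max in 1.701434019251707
```

```bash
python3 -m pendant '[0,-0.03,0,0,0, 0,-0.03,0,0,0, 0,-0.03,0,0,0, 0,-0.03,0,0,0, 0,-0.03,0.45,0,0, 0,-0.03,1.35,0,0, 0,-0.03,2.38,0,0, 0,-0.03,3.4,0,0, 0,-0.03,4.43,0,0, 0,-0.03,5.33,0,0, 0,-0.03,5.8,0,0, 0,-0.03,5.8,0,0, 0,-0.03,5.8,0,0]'
python3 meas.py 8 1.966 -.0015
```

```text
time: 6.38
tool_pos: [475.7, -264.9, 293.1]
tcp_rot: [3.14, -0.005, 0.002]
ft_force: [11.7, -0.5, 6.8]
opening: 23.3
grasp_force: 82.7
th [-0.086 -0.078 -0.063 -0.042 -0.019  0.     0.023  0.044] minscore 92.66039234503347
now t=6.783 py=-278.4 A,B,c,T [0.0621 0.1136] +- [0.0026 0.0029] amp 0.1294 rms 0.0031
tool [ 475.68902163 -263.40664099  293.08481995] [ 3.13992463 -0.00419596  0.00393171] op 23.218857976356283 [10.94591839 -1.17646558  5.61778614]
angle+ max in 0.335 s
```

```bash
python3 -m pendant '[0,0.02,0,0,0, 0,0.02,-0.4,0,0, 0,0.02,-1.22,0,0, 0,0.02,-2.2,0,0, 0,0.02,-3.02,0,0, 0,0.02,-3.42,0,0, 0,0.02,-3.42,0,0, 0,0.02,-3.42,0,0, 0,0.02,-3.42,0,0]'
python3 meas.py 20 1.966
```

```text
time: 7.53
tool_pos: [475.6, -125.9, 293.1]
tcp_rot: [3.141, -0.003, 0.005]
ft_force: [4.3, 0.6, 6.7]
opening: 23.2
grasp_force: 82.9
th [ 0.021  0.026  0.03   0.03   0.03   0.03   0.03   0.026  0.024  0.019
  0.015  0.009  0.008  0.002 -0.003 -0.006 -0.011 -0.012 -0.014 -0.017] minscore 95.17477044263174
now t=8.533 py=-141.4 A,B,c,T [-0.0239 -0.0129  0.0021] +- [0.0006 0.0014 0.001 ] amp 0.0272 rms 0.0018
tool [ 475.57582752 -126.36499435  293.10986102] [ 3.14080227 -0.00348509  0.0038259 ] op 23.050116526729937 [4.50055827 1.37438115 7.73425287]
angle+ max in 1.138 s
```

Run:
```python
import h; from h import *
j=cv2.imread("pics/last.png"); b=j.copy()
for p in proj("scene",[[660,-141,85],[660,-141,32],[660,-141,270]]): cv2.circle(j,tuple(np.round(p).astype(int)),1,(0,255,255),-1)
cv2.polylines(j,[np.round(outline("scene",-141,0)).astype(int)],True,(0,0,255),1)
q=proj("scene",[[660+48*np.cos(a),-141+48*np.sin(a),85] for a in np.linspace(0,6.28,60)]);cv2.polylines(j,[np.round(q).astype(int)],True,(0,0,255),1)
c=lambda i:cv2.resize(i[225:425,280:413],(400,600),interpolation=cv2.INTER_CUBIC)
cv2.imwrite("pics/p1.png",np.hstack([c(b),c(j)]))
```

```text
(no output)
```

View pics/p1.png

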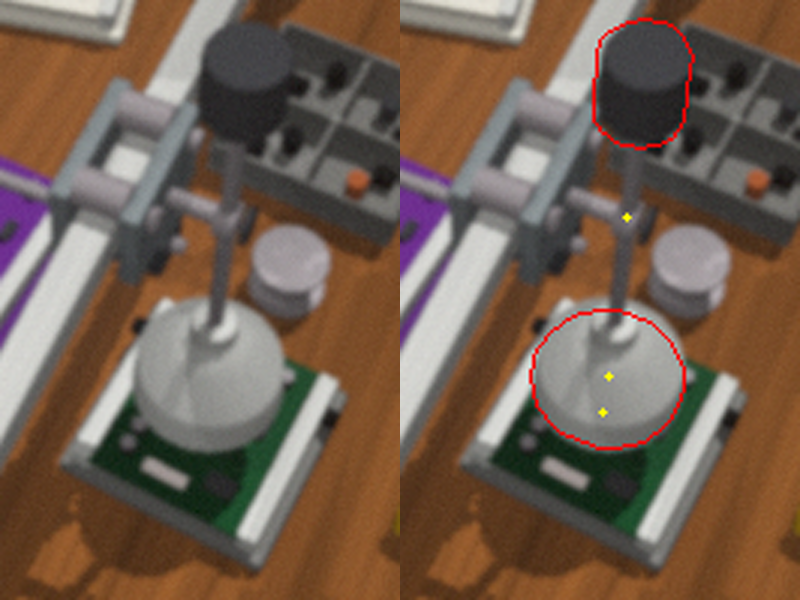

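The picture shows the lamp over the green board's middle: shade at scene ≈(352,350), chip hidden under it. My projected outline of the plumb lamp fits. About 0.027 rad of swing is left, so a -13/+13 mm pair half a period apart should cancel it.

```bash
python3 -m pendant '[0,0,0.075,0,0, 0,0,0.25,0,0, 0,0,0.325,0,0, 0,0,0.325,0,0, 0,0,0.325,0,0, 0,0,0.325,0,0, 0,0,0.325,0,0, 0,0,0.325,0,0, 0,0,0.325,0,0, 0,0,0.325,0,0, 0,0,0.325,0,0, 0,0,0.325,0,0, 0,0,0.25,0,0, 0,0,0.075,0,0, 0,0,0,0,0, 0,0,0,0,0, 0,0,0,0,0]'
python3 meas.py 26 1.966
```

```text
time: 9.95
tool_pos: [475.6, -126.2, 293.1]
tcp_rot: [3.141, -0.004, 0.004]
ft_force: [5.0, 1.0, 8.0]
opening: 23.3
grasp_force: 82.8
th [-0.001  0.     0.    -0.     0.003  0.002  0.003  0.004  0.004  0.003
  0.003  0.005  0.004  0.005  0.004  0.004  0.006  0.005  0.005  0.005
  0.003  0.004  0.003  0.004  0.002  0.003] minscore 95.33502379571942
now t=11.250 py=-141.4 A,B,c,T [-0.0003 -0.0029  0.0021] +- [0.0002 0.0003 0.0002] amp 0.0029 rms 0.0007
tool [ 475.56689297 -126.37296107  293.11222892] [ 3.14081939 -0.00347418  0.00374867] op 23.295274069769032 [4.95306447 0.49597968 7.81793972]
angle+ max in 1.440 s
```

```bash
for i in 1 2 3; do python3 -m pendant '[0,0,0,0,0, 0,0,0,0,0, 0,0,0,0,0, 0,0,0,0,0, 0,0,0,0,0, 0,0,0,0,0, 0,0,0,0,0, 0,0,0,0,0, 0,0,0,0,0, 0,0,0,0,0, 0,0,0,0,0, 0,0,0,0,0, 0,0,0,0,0, 0,0,0,0,0, 0,0,0,0,0, 0,0,0,0,0, 0,0,0,0,0, 0,0,0,0,0, 0,0,0,0,0, 0,0,0,0,0]' | head -1; done
python3 meas.py 20 1.966 .002
python3 -m pendant '[0.15,0,0,0,0, 0.25,0,0,0,0, 0.35,0,0,0,0, 0.5,0,0,0,0, 0.7,0,0,0,0, 0.7,0,0,0,0, 0.7,0,0,0,0, 0.7,0,0,0,0]'
```

```text
time: 12.92
time: 14.58
time: 16.25
th [ 0.004  0.004  0.004  0.004  0.005  0.004  0.004  0.005  0.004  0.001
  0.003  0.002  0.004  0.002  0.003 -0.     0.003  0.001  0.002  0.   ] minscore 95.27948899153964
now t=17.250 py=-141.4 A,B,c,T [-0.0016 -0.0011] +- [0.0003 0.0003] amp 0.002 rms 0.0009
tool [ 475.57226836 -126.39289431  293.13292838] [ 3.14076374 -0.00353939  0.00371077] op 23.617859197318555 [5.32806067 1.46361149 7.48152225]
angle+ max in 1.176 s
time: 17.92
tool_pos: [474.7, -126.3, 291.3]
tcp_rot: [-3.141, 0.0, 0.004]
ft_force: [0.3, 0.3, -0.6]
opening: 59.7
grasp_force: 0.0
```

Released. Now I lift straight up, back off and verify.

```bash
python3 -m pendant '[0.7,0,0,-0.4,0, 0.7,0,0,-1,0, 0.7,0,0,-1.7,0, 0.7,0,0,-2.4,0, 0.7,0,0,-2.8,0, 0.7,-1,0,-2.8,0, 0.7,-2,0,-2.8,0, 0.7,-2.5,0,-2.8,0, 0.7,-2.5,0,-2.8,0, 0.7,-2.5,0,-2.8,0]'
python3 - <<'E'
import h; from h import *
COL["scene"]=np.array([60.,58,59])
F=[optics.get_image("scene") for _ in range(22)]; T=optics.get_image("top")
print(np.round([theta("scene",f,-141.4)[0] for f in F],3),manip.state()["time"])
a,b=F[-1],T
for i,n in((a,"scene"),(b,"top")):
    for p in proj(n,[[474.6,-126.3,335]]): cv2.circle(i,tuple(np.round(p).astype(int)),1,(0,0,255),-1)
cv2.imwrite("pics/fin.png",np.hstack([cv2.resize(a[170:395,230:430],(400,450)),cv2.resize(b[125:350,340:540],(400,450))]))
E
```

```text
time: 18.75
tool_pos: [374.1, -126.7, 403.9]
tcp_rot: [3.141, -0.002, 0.003]
ft_force: [0.5, 0.4, 0.9]
opening: 59.8
grasp_force: 0.0
[ 0.002  0.004  0.002  0.    -0.     0.     0.002  0.001 -0.001  0.
 -0.002 -0.001 -0.    -0.002 -0.    -0.001 -0.    -0.001 -0.001 -0.001
  0.     0.   ] 19.9
```

View pics/fin.png

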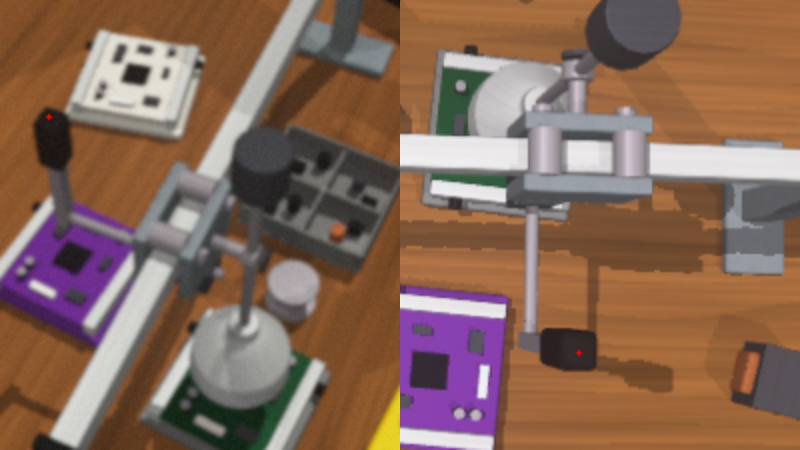

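The bolt is out with the handle free (scene ≈(254,228)), and the lamp hangs plumb over the green board with residual swing under 0.003 rad. Handing in.

```bash
python3 -c "
from cell import manip
print(manip.close_job())"
```

```text
the job is handed in; nothing more can be done
None
```

The job was handed in at about 20 s: the bolt is fully out, the handle is released, and the lamp hangs plumb and practically still (about 0.002 rad of swing), centred over the green board's chip to within about 1–2 mm by my measurements.

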